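Close the row of press-lid tubes in the dry block and start it

TASK

Close the five open tubes in the dry block incubator: with the fingertips, run along the row from the hinge side so that each lid folds over, and press every lid shut until it lies flat and flush. Only when all five are shut, press the round raised start key fully down and let it come up again. Use light touches only; grip and lift nothing, leave the tubes in their wells, and do not shove the incubator or disturb the things standing round it.

Things in the scene. Friction and masses are not known exactly. Their poses are not given: they have to be found in the camera images.
- dry_block: dry block incubator: white case 150 mm deep (x), 230 wide (y), top at z 50 mm, about 2 kg, loose on rubber feet. Origin: centre of its underside, on the worktop (z = 0); z up, +x to its back, +y to its left; key panel at the front (-x). Five tubes stand in one row along y in the aluminium block (top at z 58 mm) of its rear half. Nothing on it stands higher than the shut lids but the open lids
- row_mid (a point): middle of the tube row: centre of the mouth of tube 3, at x +22, y 0, z 68 mm in the incubator's frame, axes as the incubator's. The tubes' centres lie at y = +72, +36, 0, -36, -72 mm from the incubator's middle (tubes 1 to 5, from its left to its right), mouths 20 mm across, all at z 68 mm
- lid_1 (a joint): lid of tube 1, hinge angle in rad: 0 shut and flush, 1.57 upright, more leaning back to +y (up to 1.9); round white plastic lid 21 mm across with a thumb tab, all lids alike. Stiff hinge and tight plug: it takes about 0.008 N m to turn (0.3 N at the tab) and stays at whatever angle it is left, so a lid that is only brushed stays ajar
- lid_2 (a joint): lid of tube 2, hinge angle in rad: 0 shut and flush, 1.57 upright, more leaning back to +y (up to 1.9); as lid_1
- lid_3 (a joint): lid of tube 3, hinge angle in rad: 0 shut and flush, 1.57 upright, more leaning back to +y (up to 1.9); as lid_1
- lid_4 (a joint): lid of tube 4, hinge angle in rad: 0 shut and flush, 1.57 upright, more leaning back to +y (up to 1.9); as lid_1
- lid_5 (a joint): lid of tube 5, hinge angle in rad: 0 shut and flush, 1.57 upright, more leaning back to +y (up to 1.9); as lid_1
- hinge_1 (a point): middle of the hinge axis of lid 1; the axis runs along the incubator's x, 12.5 mm to +y of the tube's centre, z 68 mm. Shut, the lid lies flat from here towards -y, 28 mm long with its tab, its top 3.5 mm above this point (z 71.5 mm); open it stands up to 28 mm above it. A fingertip passing along the row from +y to -y at the height of the shut lids folds it over the mouth
- hinge_2 (a point): middle of the hinge axis of lid 2; the axis runs along the incubator's x; as hinge_1
- hinge_3 (a point): middle of the hinge axis of lid 3; the axis runs along the incubator's x; as hinge_1
- hinge_4 (a point): middle of the hinge axis of lid 4; the axis runs along the incubator's x; as hinge_1
- hinge_5 (a point): middle of the hinge axis of lid 5; the axis runs along the incubator's x; as hinge_1
- tube_1 (a joint): how far tube 1 is lifted out of its well, in m; 0 is seated (it rests by its own weight)
- tube_2 (a joint): how far tube 2 is lifted out of its well, in m; 0 is seated (it rests by its own weight)
- tube_3 (a joint): how far tube 3 is lifted out of its well, in m; 0 is seated (it rests by its own weight)
- tube_4 (a joint): how far tube 4 is lifted out of its well, in m; 0 is seated (it rests by its own weight)
- tube_5 (a joint): how far tube 5 is lifted out of its well, in m; 0 is seated (it rests by its own weight)
- start_key (a joint): travel of the start key, in m: 0 up, 0.004 fully down; a spring of 1.2 N at the top and 3.6 N fully down brings it back
- start_key_top (a point): centre of the top of the start key, the only raised round key: grey, 19 mm across, in the front right corner of the key panel (incubator frame x -43, y -72 mm), its top at z = 57 mm, 5.5 mm above the ring it sinks into; it is pressed straight down. The flat square keys and the display beside it are no targets
- specimen_cup: the loose round specimen cup with a wide screw cap, 65 mm across and 68 mm high, to the right of the dry block (smaller y), in front of the tall fixed cabinet, which stands from x = 0.58 m on (handles included) where y is below 0.1 m: keep wrist and gripper clear of it; origin under its centre; to be left alone
- petri: the loose flat round dish, 59 mm across and 15 mm high, behind the incubator (larger x); origin under its centre; to be left alone
- oil_bottle: the small loose brown glass bottle with a dark cap, 25 mm across and 61 mm high, to the left of the incubator (larger y); origin under its centre; to be left alone

How it is judged (in metres and radians):
On the way, in this order (a step that is already met when the one before it is completed fails the run):
1. all five lids are pressed shut (value of joint each of lid_1, lid_2, lid_3, lid_4, lid_5 below 0.08 rad), for 0.3 s.
2. the start key is pressed down with all lids shut (all of step 1 and value of joint start_key above 0.003 m), for 0.1 s.
At the end, for the whole second after the job is handed in: all five lids are shut (within 0.08 rad), the start key has been pressed after that and is up again, the tubes are seated in their wells, and the incubator stands level and still within 20 mm of where it stood (all of step 1 and value of joint start_key below 0.001 m and value of joint each of tube_1, tube_2, tube_3, tube_4, tube_5 below 0.003 m and angle between dry_block's own z axis and vertical below 0.03 rad and distance of dry_block from where it was at the start of the episode below 0.02 m and linear speed of dry_block below 0.01 m/s); the robot touches nothing.
It fails at once if the start key is pressed while a lid is still open (value of joint start_key above 0.002 m and value of joint any of lid_1, lid_2, lid_3, lid_4, lid_5 above 0.15 rad).
It fails at once if a tube is lifted out of its well (value of joint any of tube_1, tube_2, tube_3, tube_4, tube_5 above 0.006 m).
It fails at once if the incubator is lifted, or shoved by more than 25 mm (distance of dry_block from where it was at the start of the episode above 0.025 m or height (world z) of dry_block above 0.008 m).
It fails at once if the incubator, a tube or a lid is pressed with more than 40 N (contact force between the arm and dry_block above 40 N).
It fails at once if a thing standing round the work is moved by more than 15 mm (distance of any of specimen_cup, petri, oil_bottle from where it was at the start of the episode above 0.015 m).
It also fails if it takes over 45 s, if anything falls off the work surface, if the arm or the gripper's body presses on something with over 40 N, if the wrist force passes 120 N, or if a joint passes its speed limit or range.

ROBOT

A 6-joint arm with a two-finger parallel gripper is mounted at the origin on a cart in front of the work surface, level with it; the furniture and walls round the work are solid. World frame = base frame: x ahead of the robot, y to its left, z up, the work surface at z = 0. Lengths are in mm, angles in rad, forces in N, time in s.
With the tool pointing down it reaches from about 400 to 925 mm from the base axis. Payload 3.4 kg.
Tool frame: the origin (TCP) lies on the centre line of the jaws, within the pads' length; the fingertips stand 22 mm ahead of it and the grasp point (between the pads) lies 3 mm ahead of it; z points along the fingers, y is the line along which they close (so a half turn about z gives the same grasp; the last joint's range is limited). The gripper opens to 85 mm and grips with 20 to 120 N. Pads are 22 mm wide; open, the fingers measure 114 mm over their backs; the gripper's body (76 mm by 85 mm) begins 54 mm behind the grasp point. The pads swing forward as they close: fully open they stand 13 mm farther back than shut.
Start: joints at [1.135, 0.307, 1.506, -0, 1.328, -0.073], TCP at [203.549, 537.772, 218.705] pointing down, gripper open.
Joint ranges: [-3.12, 3.12], [-1.05, 2.28], [0.14, 2.33], [-1.42, 4.57], [0.1, 2.73], [-2.68, 2.68]. Speed limits (rad/s): [2.57, 2.57, 3.14, 3.14, 3.14, 3.14].

INTERFACE

Orientations are given as [roll, pitch, yaw] about the fixed x, y, z axes, in that order (R = Rz(yaw) Ry(pitch) Rx(roll)).
In Python, from rig import manip gives the robot as it stands. Calls block until the motion is done:
- manip.move_to(position, orientation): joint-space move of the TCP to a pose.
- manip.move_linear(position, speed=150, rotation=None): straight line of the TCP; rotation=None keeps the orientation; speed is the mean speed in mm/s.
- manip.move_j(angles): joint-space move.
- manip.ungrasp() and manip.close(newtons=None): open the fingers fully, or close them until they stop; newtons is the grip in N (None keeps the last).
- manip.wait(seconds).
- manip.inverse_kinematics(position, orientation): joint angles nearest the present ones, or None.
- manip.observe(): the state.
- manip.camera(name): name is "scene" or "side" or "wrist"; returns a dict with "image" (400x640x3 uint8, red, green, blue), "camera_matrix" (3x3 intrinsics, pixels), "origin" and "attitude" of the camera in the world. Camera axes: x right, y down, z forward; pixel columns grow to the right and rows downward; lengths in mm; the calibration is good to about 2 mm. A picture is of the moment at which its call begins. There is no depth.
A pose or a line that the arm cannot do raises manip.Unreachable and nothing moves.
- manip.job_done(): hands the job in; it is judged then, once.
The state is a dict: "time": time; "joint_pos": joint angles; "qvel": joint speeds; "tau": joint torques, N m; "ee_pos": TCP position; "tcp_rot": TCP orientation; "wrist_force": force on the tool from outside, world axes, zero at the start; "torque": the same for the moment, N m; "width": finger opening in mm; "grip_force": force on a finger pad.
Only numpy, scipy, OpenCV 4.12 (cv2) and the standard library are available. Lean on these libraries where they do the work, as an engineer would, in place of code of your own. Each camera call takes 0.05 s, during which the arm holds its last target. There are 200 camera calls.

## Working session

There is one attempt and no reset: what is moved stays moved. The work goes in short steps, each a Python script; the robot and the scene stay as the last script left them, time stands still between calls to the robot, and variables do not carry over. Pictures are saved under pics/ and viewed, at most 10 in all, crops included, and the job is handed in when it is done.

```bash
mkdir -p pics; python3 - <<'E'
from rig import manip
import cv2,pickle
d={}
for n in("scene","side","wrist"):
    c=manip.camera(n);d[n]=c;cv2.imwrite(f"pics/{n}0.png",c["image"][:,:,::-1]);print(n,c["origin"],c["attitude"],c["camera_matrix"])
pickle.dump(d,open("d0.pkl","wb"))
o=manip.observe();print(o)
E
```

```text
scene [-308.15752239  769.46177214  699.77554442] [-2.11828277  0.01601097 -2.11776251] [[473.42016463   0.         320.3754625 ]
 [  0.         473.42016463 204.55349797]
 [  0.           0.           1.        ]]
side [207.84514383 961.46973781 503.8544048 ] [-2.06900538 -0.02409955 -2.65167824] [[389.92347491   0.         317.27188389]
 [  0.         389.92347491 191.44513815]
 [  0.           0.           1.        ]]
wrist [134.72322685 562.95523915 372.25275937] [2.85198888e+00 2.19700513e-03 1.20891664e+00] [[353.47114525   0.         322.88567077]
 [  0.         353.47114525 203.72821463]
 [  0.           0.           1.        ]]
{'time': 0.15, 'joint_pos': array([ 1.13552560e+00,  3.07404765e-01,  1.50739723e+00, -2.12181795e-06,
        1.32842405e+00, -7.35355628e-02]), 'qvel': array([ 0.00164838, -0.00140137, -0.00407079, -0.00034207,  0.00037272,
       -0.00061323]), 'tau': array([ 1.37674097e-04, -4.57977283e+01, -2.52220094e+01, -1.38690034e-04,
        8.52785219e-03,  3.07475815e-06]), 'ee_pos': array([203.29076664, 537.24925338, 217.98159688]), 'tcp_rot': array([-3.13996352e+00, -1.17950734e-04,  2.77985791e+00]), 'wrist_force': array([ 0.215258  , -0.24681534, -0.16954602]), 'torque': array([ 0.0163677 , -0.00450833,  0.00649214]), 'grip_force': 0.0, 'width': 85.54622051461699}
```

View pics/scene0.png

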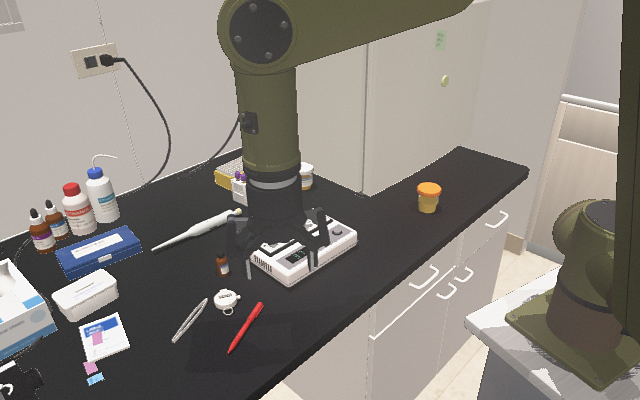

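View pics/side0.png

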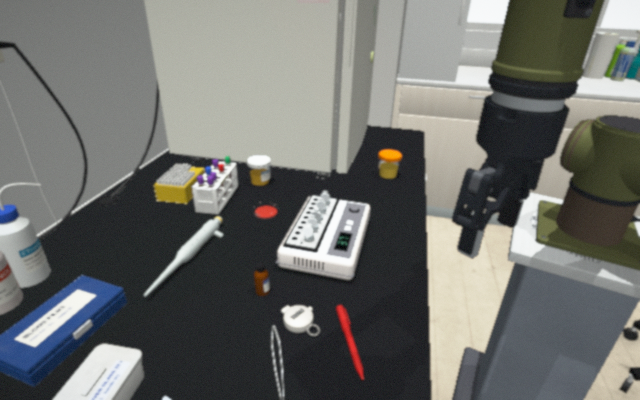

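The side view shows the incubator clear of the arm, at about (325,238). The lids are at (307-327, 195-240) and the start key is near (355,208). The bottle is at (262,280), the red dish at (265,211) and the cup at (389,165). Next I'll enlarge the incubator.

```bash
python3 - <<'E'
import cv2
a=cv2.imread("pics/side0.png")[180:290,250:400]
cv2.imwrite("pics/side_c.png",cv2.resize(a,None,fx=5,fy=5,interpolation=cv2.INTER_CUBIC))
E
```

```text
(no output)
```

View pics/side_c.png

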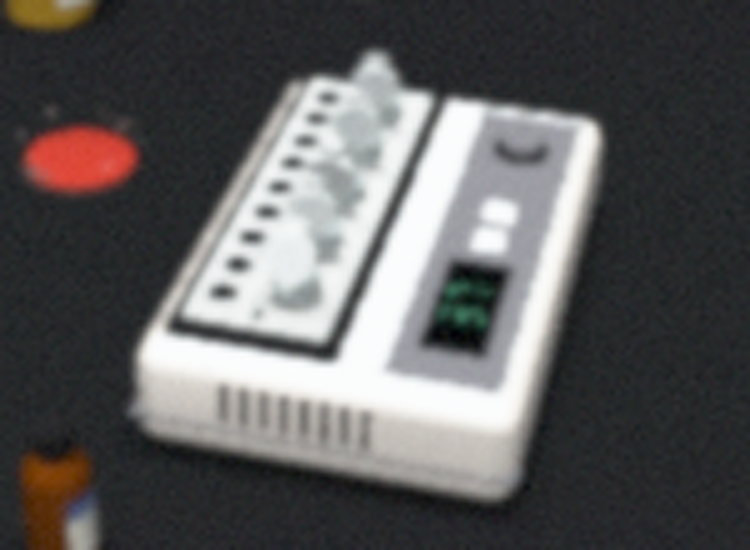

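View pics/wrist0.png

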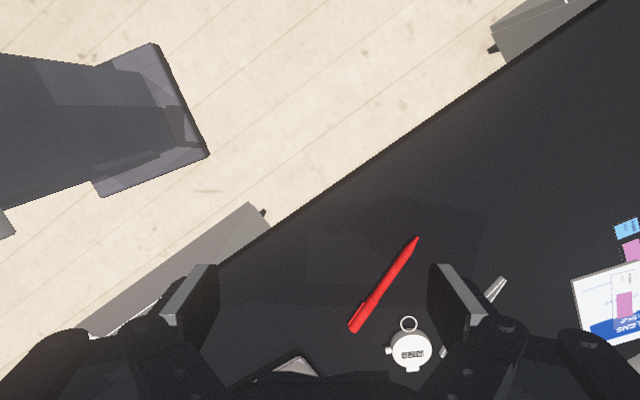

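Crop: the key is at crop (523,145) and the case's top corners are near (528,432), (138,358), (298,80) and (603,118). All five lids stand open. The wrist view shows only the pen and the bench. I'll make a coarse fit and then look from above with the wrist camera.

```bash
cat >h.py <<'E'
import numpy as np,pickle,cv2
from scipy.spatial.transform import Rotation as Ro
from scipy.optimize import least_squares
def proj(c,P):
    p=(np.atleast_2d(P)-c["origin"])@Ro.from_euler("xyz",c["attitude"]).as_matrix()
    q=p@c["camera_matrix"].T; return q[:,:2]/q[:,2:]
def unproj(c,uv,z):
    d=Ro.from_euler("xyz",c["attitude"]).as_matrix()@np.linalg.solve(c["camera_matrix"],[*uv,1]);return c["origin"]+d*(z-c["origin"][2])/d[2]
def W(s,L):  # s=x,y,yaw ; L local
    return np.atleast_2d(L)@Ro.from_euler("z",s[2]).as_matrix().T+[s[0],s[1],0]
E
python3 - <<'E'
from h import *
c=pickle.load(open("d0.pkl","rb"))["side"]
px=lambda u,v:(250+u/5,180+v/5)
L=np.array([[-73,113,50],[73,113,50],[73,-113,50],[-73,-113,50],[-43,-72,57]])
U=np.array([px(528,432),px(138,358),px(298,80),px(603,118),px(523,142)])
f=lambda s:(proj(c,W(s,L))-U).ravel()
r=least_squares(f,[450,350,0]);print(r.x,r.fun.reshape(-1,2).round(1))
for n,p,z in(("petri",px(80,160),12),("bottle",px(58,445),61),("cup",(389,154),68)):print(n,unproj(c,p,z))
np.save("s.npy",r.x)
E
```

```text
[4.98461609e+02 3.40884024e+02 2.46796261e-01] [[-0.7 -1. ]
 [ 0.8  0.3]
 [-0.3 -0.1]
 [-0.2  1. ]
 [ 0.3  0.5]]
petri [680.26225889 311.19626183  12.        ]
bottle [532.4429083  535.05172623  61.        ]
cup [504.02769594 -54.46485165  68.        ]
```

```bash
python3 - <<'E'
from h import *
from rig import manip
s=np.load("s.npy"); 
manip.close(20)
p=W(s,[0,-33,260])[0]
manip.move_to(p,[np.pi,0,s[2]+np.pi/2])
manip.wait(.3)
c=manip.camera("wrist");o=manip.observe();pickle.dump((c,o),open("d1.pkl","wb"))
print(o["time"],o["ee_pos"],o["tcp_rot"],o["wrist_force"],o["width"],c["origin"])
cv2.imwrite("pics/w1.png",c["image"][:,:,::-1])
for d in(0,22,35):print(d,proj(c,o["ee_pos"]-[0,0,d]))
names={"key":[-43,-72,57],"bl":[75,115,50],"fl":[-75,115,50],"fr":[-75,-115,50],"br":[75,-115,50]}
for k,v in names.items():print(k,proj(c,W(s,v)))
E
```

```text
2.6917 [506.05584349 309.50348551 259.96968941] [-3.14147420e+00 -2.22743402e-06  1.81886595e+00] [ 0.01135095 -0.46613702  0.26323901] 0.46173952299078885 [487.43150115 379.92563954 414.32345434]
0 [[324.57612004 257.48727451]]
22 [[324.40425886 239.80259393]]
35 [[324.31954297 231.0852479 ]]
key [[283.37429082 209.02894258]]
bl [[405.27272757  14.61518012]]
fl [[243.53844871  14.36077246]]
fr [[256.48807804 243.93606827]]
br [[391.19800706 244.14307909]]
```

View pics/w1.png

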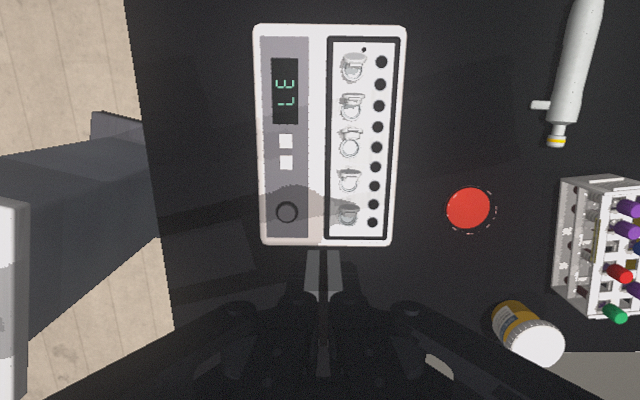

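Wrist view: the incubator's top corners are at about (252,24), (407,28), (392,245) and (262,246), the key at (287,211), and the lids run down column ~350. The fingertips end near row 249, which is worth a closer look.

```bash
python3 - <<'E'
import cv2
a=cv2.imread("pics/w1.png")
b=cv2.resize(a[15:255,245:415],None,fx=2.5,fy=2.5,interpolation=cv2.INTER_CUBIC)
t=cv2.resize(a[200:350,280:370],None,fx=4,fy=4,interpolation=cv2.INTER_CUBIC)
t=cv2.convertScaleAbs(t,alpha=2)
h=600;o=cv2.hconcat([b,t[:600]]) if b.shape[0]==600 else None
print(b.shape,t.shape);cv2.imwrite("pics/w1c.png",o)
E
```

```text
(600, 425, 3) (600, 360, 3)
```

View pics/w1c.png

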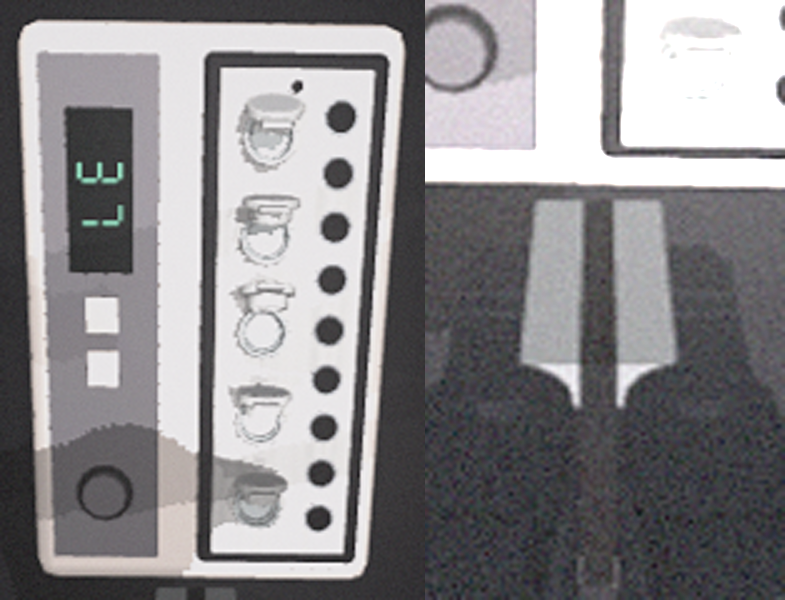

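```bash
python3 - <<'E'
from h import *
d0=pickle.load(open("d0.pkl","rb"));c,o=pickle.load(open("d1.pkl","rb"));s0=np.load("s.npy")
px=lambda u,v:(245+u/2.5,15+v/2.5)
L=np.array([[22,72,68],[22,36,68],[22,0,68],[22,-36,68],[22,-72,68],[-43,-72,57]])
U=np.array([px(268,141),px(264,241),px(261,333),px(262,421),px(259,503),px(104,492)])
r=least_squares(lambda s:(proj(c,W(s,L))-U).ravel(),s0);print(s0,r.x,r.fun.reshape(-1,2).round(1))
np.save("s1.npy",r.x)
# fingertips in the first side and scene pictures (open, yaw 2.78)
R=Ro.from_euler("xyz",[np.pi,0,2.78]).as_matrix();T=np.array([203.3,537.2,218])
for n in("side","scene"):
  for y in(-50,50):
    print(n,y,[(d,proj(d0[n],T+R@[0,y,d])[0].round().tolist()) for d in(-20,0,9,22)])
from rig import manip
e=manip.observe()["ee_pos"];g=manip.camera("side");pickle.dump(g,open("d2.pkl","wb"))
q=proj(g,e-[0,0,10])[0];u,v=(q-[60,45]).astype(int);print("crop",u,v)
for d in(-20,0,9,22,35):print(d,(proj(g,e-[0,0,d])[0]-[u,v])*5)
cv2.imwrite("pics/tip.png",cv2.resize(g["image"][v:v+90,u:u+120,::-1],None,fx=5,fy=5,interpolation=cv2.INTER_CUBIC))
E
```

```text
[4.98461609e+02 3.40884024e+02 2.46796261e-01] [5.03147814e+02 3.36008015e+02 2.40438203e-01] [[ 0.2 -2. ]
 [ 0.6 -1.5]
 [ 0.7 -0.1]
 [-0.8  0.6]
 [-0.6  1.7]
 [-0.3  2.3]]
side -50 [(-20, [506.0, 228.0]), (0, [502.0, 241.0]), (9, [500.0, 246.0]), (22, [498.0, 255.0])]
side 50 [(-20, [463.0, 260.0]), (0, [459.0, 274.0]), (9, [458.0, 280.0]), (22, [456.0, 289.0])]
scene -50 [(-20, [313.0, 270.0]), (0, [313.0, 280.0]), (9, [314.0, 284.0]), (22, [314.0, 290.0])]
scene 50 [(-20, [247.0, 278.0]), (0, [249.0, 288.0]), (9, [249.0, 293.0]), (22, [250.0, 299.0])]
crop 276 85
-20 [307.65121742 149.71237663]
0 [305.09311436 200.53857025]
9 [303.96323375 222.98783412]
22 [302.35386837 254.96383935]
35 [300.77072381 286.41887065]
```

View pics/tip.png

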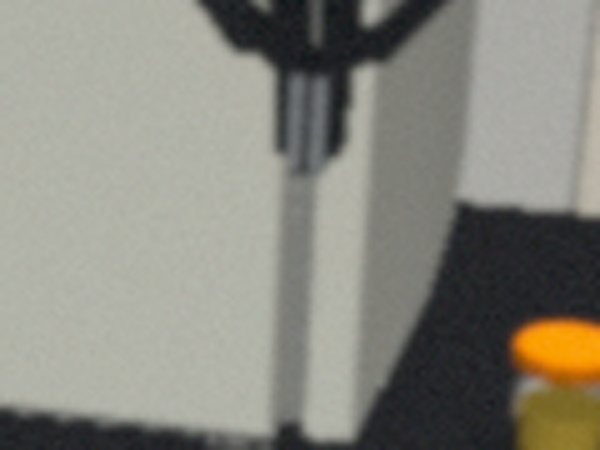

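The side crop shows the closed tips ending near row 172, which puts them about 12 mm behind the reported TCP instead of 22 mm ahead. I'll settle this with a guarded touch on the empty left margin of the case top (z 50).

```bash
cat >>h.py <<'E'
def f(manip):return np.array(manip.observe()["wrist_force"])
def down(manip,p,z0,z1,step,thr,sp=40):
    """lower from z0 in steps until the force rises by thr"""
    manip.move_linear([p[0],p[1],z0],speed=120);manip.wait(.1);b=f(manip);z=z0
    while z>z1:
        z-=step;manip.move_linear([p[0],p[1],z],speed=sp);df=(f(manip)-b)
        if df[2]>thr:break
    return manip.observe()["ee_pos"][2],df
E
python3 - <<'E'
from h import *
from rig import manip
s=np.load("s1.npy");print(manip.observe()["time"])
p=W(s,[-45,107,0])[0]
manip.move_linear([p[0],p[1],110],speed=200,rotation=[np.pi,0,s[2]+np.pi/2])
print(down(manip,p,90,25,1,2.5))
o=manip.observe();print(o["time"],o["ee_pos"],o["wrist_force"])
manip.move_linear([p[0],p[1],120],speed=200);print(manip.observe()["time"])
E
```

```text
2.7417
(np.float64(37.463764842216136), array([-1.31625393, -0.80447964,  3.35787272]))
17.5833 [434.11055456 429.32796828  37.46376484] [-1.4180043  -0.93583471  3.73365449]
18.15
```

Contact came at TCP z 37.5, so the tips are at TCP z + 12.5 mm. Now the sweep and the presses.

```bash
python3 - <<'E'
from h import *
from rig import manip
s=np.load("s1.npy");K=12.6
def go(x,y,tip,sp):manip.move_linear(W(s,[x,y,tip-K])[0],speed=sp)
go(22,119,110,250);go(22,119,73.5,150);b=f(manip)
for y in(54,18,-18,-54,-94):
    go(22,y,73.5,90);print(y,(f(manip)-b).round(1))
print(manip.observe()["time"])
go(22,-94,90,150)
for y in(-75,-39,-3,33,69):
    go(22,y,75,150);go(22,y,70.8,60);print(y,(f(manip)-b).round(1),manip.observe()["ee_pos"][2]+K);go(22,y,76,100)
go(22,69,125,200);go(0,-33,240,250)
manip.wait(.1);c=manip.camera("wrist");g=manip.camera("side");pickle.dump((c,g,manip.observe()),open("d3.pkl","wb"))
a=cv2.resize(c["image"][10:250,240:420,::-1],None,fx=2.5,fy=2.5,interpolation=cv2.INTER_CUBIC)
e=cv2.resize(g["image"][180:240,290:345,::-1],None,fx=6,fy=10,interpolation=cv2.INTER_CUBIC)
cv2.imwrite("pics/after.png",cv2.hconcat([a,e]));print(manip.observe()["time"])
E
```

```text
54 [-0.1 -0.9  0.4]
18 [-0.  -1.2  0.1]
-18 [-0.2 -0.6  0.1]
-54 [ 1.  -2.1 -0.5]
-94 [-0.1 -1.9  0.1]
22.0917
-75 [-1.7  1.1  4.9] 71.47561056844782
-39 [-0.8 -0.2  4.7] 71.48661446940707
-3 [-0.8  0.5  5.7] 71.4944233242461
33 [-1.1  1.   5.6] 71.52233483659447
69 [-1.4 -0.1  4.6] 71.52820901051192
28.0917
```

View pics/after.png

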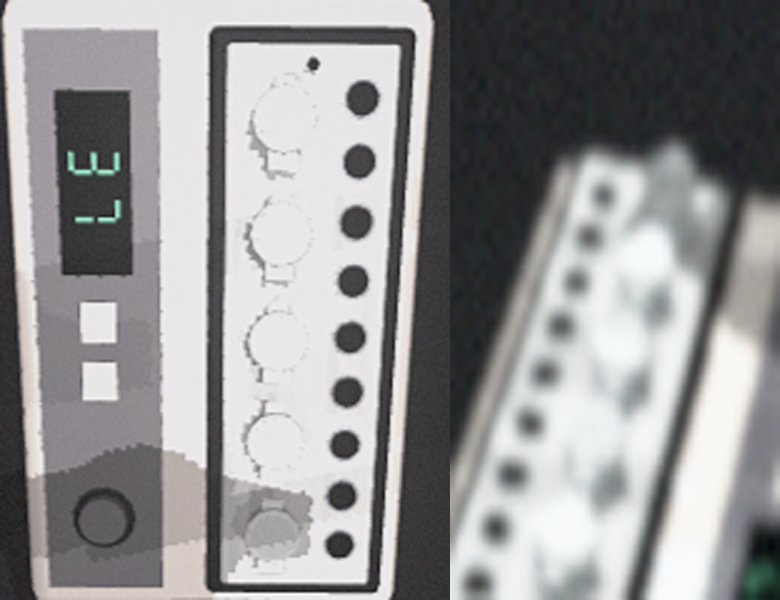

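All five lids lie flat over their mouths, at crop rows 120, 235, 342, 440 and 530. Each stopped the tip at z 71.5 with about 5 N, so they are flush. The key is at crop (104,514). Now the key.

```bash
python3 - <<'E'
from h import *
from rig import manip
s=np.load("s1.npy");K=12.6;c=pickle.load(open("d3.pkl","rb"))[0]
m=unproj(c,(240+104/2.5,10+514/2.5),57);e=W(s,[-43,-72,57])[0];print(m,e)
p=(m+e)/2
mv=lambda t,sp:manip.move_linear([p[0],p[1],t-K],speed=sp)
mv(75,200);mv(60,120);manip.wait(.1);b=f(manip)
for t in(54,52.6,51.8):
    mv(t,30);manip.wait(.2);z=manip.observe()["ee_pos"][2]+K;print(t,(f(manip)-b).round(1),z)
    if z<52.9 or (f(manip)-b)[2]>9:break
manip.wait(.2);mv(62,60);mv(130,200);mv(230,250);manip.wait(.2)
print(manip.observe()["time"],f(manip)-b)
g=manip.camera("wrist");cv2.imwrite("pics/end.png",g["image"][:,:,::-1])
E
```

```text
[478.50868524 259.85927907  57.        ] [478.52999792 255.8396726   57.        ]
54 [2.9 1.8 2.4] 54.382123505096985
52.6 [2.  0.4 4.6] 53.01837244980742
51.8 [1.9 0.1 9.6] 52.8933839367326
32.7 [ 1.13053301 -0.32520469  1.07239413]
```

View pics/end.png

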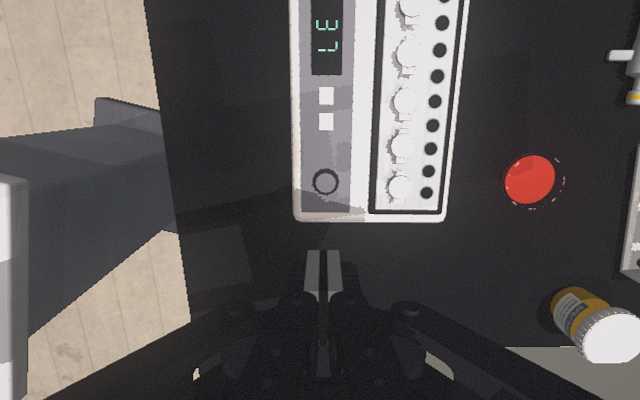

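The key (325,182) bottomed out at tip z 52.9 and the arm is now clear of it. The lids in view remain flat, and the incubator is square in the picture.

```bash
python3 -c "
from rig import manip
print(manip.job_done())"
```

```text
the job is handed in; nothing more can be done
None
```

I closed all five lids flush, then pressed the start key fully down and released it, and handed the job in at about 33 s of the 45 s allowed; no verdict came back.

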